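Shim the rocking bench power supply

ROBOT

A 6-joint arm with a two-finger parallel gripper is mounted at the origin on the work surface. World frame = base frame: x ahead of the robot, y to its left, z up, the work surface at z = 0. Lengths are in mm, angles in rad, forces in N, time in s.
With the tool pointing down it reaches from about 350 to 875 mm from the base axis. Payload 4.2 kg.
Tool frame: the origin (TCP) lies where the fingers leave the gripper's body, on its centre line; the fingertips stand 73 mm ahead of it and the grasp point (between the pads) lies 54 mm ahead of it; z points along the fingers, y is the direction in which the jaws open and shut (so a half turn about z gives the same grasp; the last joint's range is limited). The gripper opens to 85 mm and grips with 20 to 120 N. Pads are 22 mm wide; open, the fingers measure 114 mm over their backs; the gripper's body (76 mm by 85 mm) begins 54 mm behind the grasp point. The pads swing forward as they close: fully open they stand 13 mm farther back than shut.
Start: joints at [-1.067, 0.385, 0.008, 0, -1.194, -0.259], TCP at [151.494, -606.341, 303.912] pointing down, gripper open.
Joint ranges: [-3.14, 3.14], [-1.21, 2.06], [-1.07, 1.41], [-3.16, 2.05], [-2.99, -0.16], [-3.1, 3.1]. Speed limits (rad/s): [2.79, 2.79, 3.14, 3.14, 3.14, 3.14].

INTERFACE

Orientations are given as a 3x3 rotation matrix whose columns are the frame's x, y, z axes.
In Python, from bench import ctrl gives the robot as it stands. The module is installed in compiled form; this text tells all that it offers.
- The arm moves only by the shell command python3 -m creep 'ROWS' [OPENING]. ROWS is a JSON object of lists of equal length, an entry for each row: "translation": the shift along the tool's x, y, z in cm, a list of three; "twist": the turn about the tool's z in degrees. In form: {"translation": [[tx, ty, tz], ...], "twist": [twist, ...]}. A call has 1 to 12 rows; each row is the pose to reach, as a shift and turn from the pose commanded when the call began, along the tool's axes at that moment; what a row does not reach only later rows make up. A row lasts 1/12 s, in which the tool goes at most 41.7 mm and 7.16 degrees, less where a joint would pass 70% of its speed; a pose out of reach is approached as far as the arm can. A call with a gripper value outside its range is refused whole. OPENING is the gripper's target within -1 to 1 (shut at 1, half-way at 0, fully open at -1), set as the call begins (- or left out, the last holds). The fingers move at their own pace and stop on an object; the grip force is fixed at half the most. Time passes only in rows, so rows that repeat a pose let the fingers close. It gives the time, the measured TCP pose, the force and the opening at its end, in the units of the state.
- ctrl.get_state(): the state, without advancing time (a new reading comes with each control period).
- ctrl.capture(name): name is "side" or "top" or "wrist"; returns the picture (384x512x3 uint8, red, green, blue); there is no depth.
- ctrl.camera_model(name): a dict with "fx", "fy", "cx", "cy" (pixels), "k1" (the pictures are not rectified: a ray, as slopes to the right and down, at radius r is drawn at 1 + k1 r^2 times it, then the intrinsics apply), "world_to_cam" (4x4, takes a point from world to camera coordinates). Camera axes: x right, y down, z forward; pixel columns grow to the right and rows downward; lengths in mm; the calibration is good to about 2 mm. A picture is of the moment at which its call begins: read the wrist's pose just before it. camera_model takes no time and is no camera call; for the wrist camera it gives the pose at the moment of the call.
- ctrl.finish_job(): hands the job in, once; it reports no verdict.
The state is a dict: "clock": time; "joint_positions": joint angles; "qd": joint speeds; "tau": joint torques, N m; "tool_pos": TCP position; "ee_rot": TCP orientation; "contact_force": force on the tool from outside, world axes, zero at the start; "wrist_torque": the same for the moment, N m; "width": finger opening in mm.
Only numpy, scipy, OpenCV 4.12 (cv2) and the standard library are available. Lean on these libraries where they do the work, as an engineer would, in place of code of your own. Each camera call takes 0.05 s, during which the arm holds its last target.

TASK

The grey bench power supply rocks because its foot at the far left corner (away from the robot, on the robot's left) is too short to reach the bench. Using the fingertips only, push the grey plastic wedge thin end first along the bench under that foot until it is just snug, without jacking the corner up; then press down firmly (about 10 N) on the top of the case right above that foot to check that it no longer rocks, and move clear. Do not lift the wedge or the power supply, do not shove the power supply out of its place, and leave the other things on the bench alone.

Things in the scene. Friction and masses are not known exactly. Their poses are not given: they have to be found in the camera images.
- psu: power supply: loose grey case, 190 mm deep (x), 260 wide (y), about 2.6 kg, front panel towards the robot (-x). Origin on the bench under its centre, z up. Underside 23 mm, top 89 mm above the bench. Black feet at x +-72, y +-100 mm; three reach the bench. Level as it stands; 5 to 10 N on top above the short foot rocks it by up to 3 degrees
- short_foot (a point): lowest point of the short foot, at (+72, +100, 6) mm in the power supply's frame (far left). The foot is 24 mm across, round below (12 mm radius), and hangs 6 mm above the bench
- corner_top (a point): point on the flat top of the case right above the short foot, 89 mm above the bench, 23 mm from the far edge and 25 mm from the left edge: the place to press. Once shimmed it hardly yields
- wedge: loose grey plastic wedge shim, 0.12 kg, 110 mm long (x), 60 wide (y), flat on the bench left of the short foot, thin end roughly towards it. Top slopes evenly from 20 mm high at x = -55 to 2 mm at the thin end, x = +55 mm. Origin: centre of the underside; z up. Snug with the foot at x about +31 mm, 24 mm in from the thin end
- wedge_heel (a point): centre of the wedge's upright thick end face (60 mm wide, 20 mm high), 10 mm above the bench: the face to push. Sliding takes about 1 N; under the foot the push rises steeply (5 to 8 N is snug), and well above 10 N the case is shoved or jacked up
- wedge_tip (a point): middle of the wedge's thin end, 1 mm above the bench
- meter: bystander, to be left alone: black multimeter 130 x 75 x 32 mm; origin: centre of its underside
- cup: bystander, to be left alone: black plastic cup, 72 mm across, 75 mm high; origin: centre of its underside
- spool: bystander, to be left alone: metal spool 60 mm across, 40 mm high; origin: centre of its underside
- driver: bystander, to be left alone: screwdriver lying along its x; origin: centre of its underside
- jar: bystander, to be left alone: amber jar 44 mm across, 50 mm high; origin: centre of its underside
- screws: bystander, to be left alone: white divided tray 90 x 70 x 25 mm; origin: centre of its underside
There are look-alikes about, which are no part of the job. Leave any brown, green or orange look-alike of the wedge alone.

How it is judged (in metres and radians):
On the way, in this order (a step that is already met when the one before it is completed fails the run):
1. the wedge is under the short foot, thin end first (x of short_foot in the frame of wedge between 0.008 and 0.042 m and y of short_foot in the frame of wedge between -0.025 and 0.025 m), for 0.1 s.
2. the case is pressed down above the shimmed foot: fingers press with over 4 N, the wedge carries over 4 N, and the case stays level within 0.01 rad (contact force between each of the fingers, wedge and psu above 4 N and horizontal distance between the grasp point and corner_top below 0.05 m and angle between psu's own z axis and vertical below 0.01 rad), for 0.2 s.
At the end, for the whole second after the job is handed in: wedge flat on the bench, short foot 13 to 47 mm in from its thin end and within 25 mm of its centre line; power supply at rest, level within 0.01 rad, within 25 mm of its start; it was pressed there (over 4 N, also on the wedge) and stayed level within 0.01 rad (all of step 1 and angle between psu's own z axis and vertical below 0.01 rad and linear speed of each of psu, wedge below 0.01 m/s and height (world z) of wedge below 0.004 m and angle between wedge's own z axis and vertical below 0.03 rad and distance of psu from where it was at the start of the episode below 0.025 m); the robot touches nothing.
It fails at once if the wedge is lifted or tipped off the bench (height (world z) of wedge above 0.015 m or angle between wedge's own z axis and vertical above 0.3 rad).
It fails at once if the power supply is lifted, tipped or shoved away (height (world z) of psu above 0.015 m or angle between psu's own z axis and vertical above 0.1 rad or distance of psu from where it was at the start of the episode above 0.04 m).
It fails at once if a bystander is moved more than 30 mm (distance of any of meter, cup, spool, driver, jar, screws from where it was at the start of the episode above 0.03 m).
It also fails if it takes over 48 s, if anything falls off the work surface, if the arm or the gripper's body presses on something with over 40 N, if the wrist force passes 120 N, or if a joint passes its speed limit or range.

## Working session

There is one attempt and no reset: what is moved stays moved. The work goes in short steps, Python scripts to look and compute and a shell command to move; the robot and the scene stay as the last step left them, time stands still between calls to the robot, and variables do not carry over. Pictures are saved under pics/ and viewed, and the job is handed in when it is done.

```bash
mkdir -p pics
python3 - <<'E'
from bench import ctrl
import cv2,numpy as np
s=ctrl.get_state();print(s)
for n in("top","side"):
    im=ctrl.capture(n);cv2.imwrite(f"pics/{n}0.png",im[:,:,::-1])
    m=ctrl.camera_model(n);print(n,m)
E
```

```text
{'clock': 0.0, 'joint_positions': array([-1.06740022e+00,  3.85571389e-01,  6.62192683e-03, -5.01724282e-04,
       -1.19402604e+00, -2.58627532e-01]), 'qd': array([ 0.00166401, -0.00084508,  0.00102596, -0.0005522 ,  0.00184524,
       -0.00128541]), 'tau': array([ 6.36497771e-04, -3.92287624e+01,  1.88400722e+01,  4.18620050e+00,
       -4.62281474e-03,  9.92254769e-06]), 'tool_pos': array([ 151.39377572, -605.94184043,  302.81053813]), 'ee_rot': array([[-9.70238239e-01, -2.42151495e-01, -6.42558624e-04],
       [-2.42152324e-01,  9.70235898e-01,  2.13386052e-03],
       [ 1.06715929e-04,  2.22595014e-03, -9.99997517e-01]]), 'contact_force': array([-0.34667243,  0.2853234 ,  0.97290479]), 'wrist_torque': array([ 0.03068576, -0.00120725,  0.04590971]), 'width': 85.65263009693781}
top {'fx': 408.270232481239, 'fy': 408.270232481239, 'cx': 255.4141431805068, 'cy': 195.15688008940484, 'k1': 0.03719002324622932, 'world_to_cam': array([[-1.28711337e-02, -9.99760710e-01,  1.76877759e-02,
         5.34757146e+00],
       [-9.89449955e-01,  1.01815973e-02, -1.44516853e-01,
         5.52431172e+02],
       [ 1.44302182e-01, -1.93612648e-02, -9.89344238e-01,
         1.28824922e+03],
       [ 0.00000000e+00,  0.00000000e+00,  0.00000000e+00,
         1.00000000e+00]])}
side {'fx': 375.63903116828163, 'fy': 375.63903116828163, 'cx': 256.2481021227331, 'cy': 195.5335342207233, 'k1': -0.0649854407269227, 'world_to_cam': array([[-9.14901217e-01, -4.03186599e-01,  1.99080204e-02,
         5.21643069e+02],
       [-2.19690676e-01,  4.55930569e-01, -8.62475115e-01,
         2.00469884e+02],
       [ 3.38661733e-01, -7.93453139e-01, -5.05707769e-01,
         9.14792304e+02],
       [ 0.00000000e+00,  0.00000000e+00,  0.00000000e+00,
         1.00000000e+00]])}
```

View pics/top0.png

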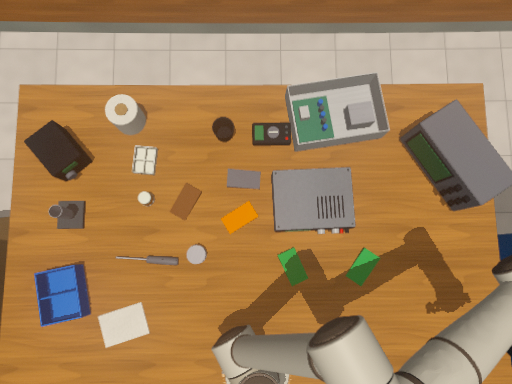

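View pics/side0.png

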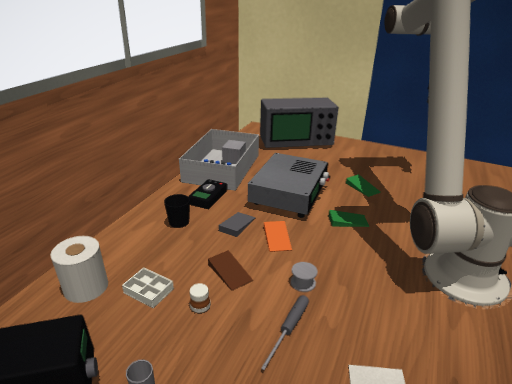

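The top view shows the PSU at about (313,199). The wedge candidates are grey (243,179), orange (240,217), brown (186,201) and green (292,265) and (363,267). The grey one fits, since it lies left of the PSU's far left foot. I'll confirm that in an enlarged crop.

Run:
```python
import cv2,numpy as np
a=cv2.imread("pics/top0.png")[150:245,215:365];b=cv2.imread("pics/side0.png")[145:260,205:345]
a=cv2.resize(a,(750,475),interpolation=cv2.INTER_CUBIC);cv2.imwrite("pics/ctop0.png",a)
b=cv2.resize(b,(700,575),interpolation=cv2.INTER_CUBIC);cv2.imwrite("pics/cside0.png",b)
```

```text
(no output)
```

View pics/ctop0.png

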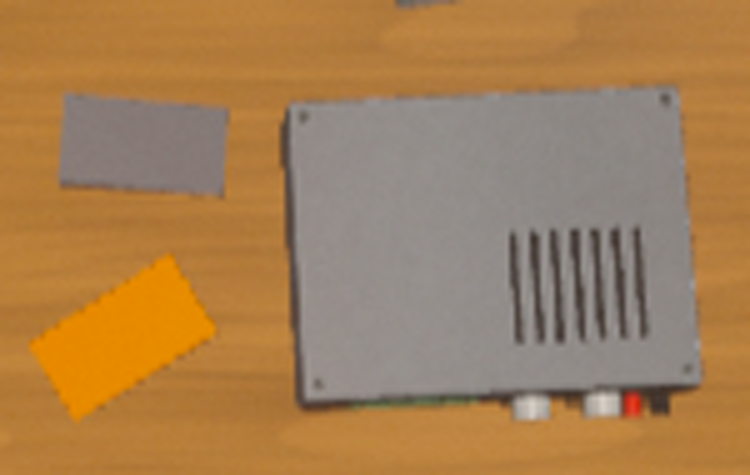

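View pics/cside0.png

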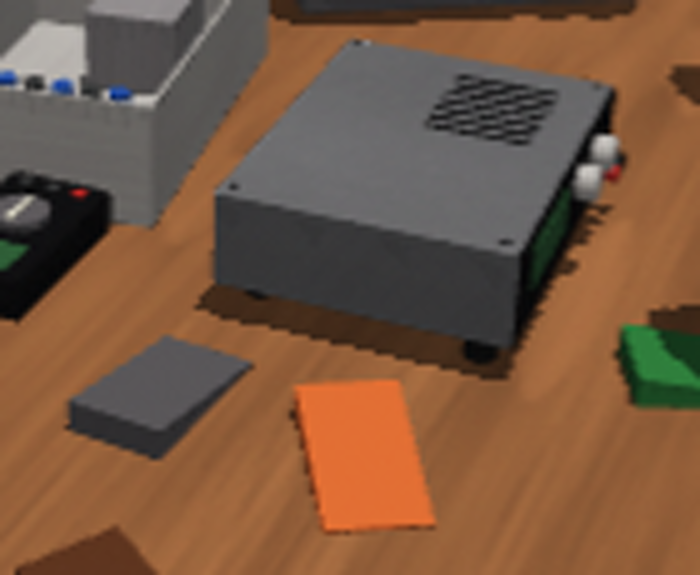

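The crop confirms it. The grey wedge at (243,179) has its thick end to the left (side-view heel face around (226,229)) and its thin end towards the PSU. Next I'll measure corners in both views.

```bash
cat > h.py <<'E'
import cv2,numpy as np
from bench import ctrl
def ray(m,uv):
    uv=np.atleast_2d(np.float64(uv)); d=(uv-[m["cx"],m["cy"]])/[m["fx"],m["fy"]]
    s=d.copy()
    for _ in range(20): s=d/(1+m["k1"]*(s**2).sum(1,keepdims=True))
    R=m["world_to_cam"][:3,:3];t=m["world_to_cam"][:3,3]
    v=np.c_[s,np.ones(len(s))]@R; return -R.T@t, v/np.linalg.norm(v,axis=1,keepdims=True)
def plane(m,uv,z):
    o,v=ray(m,uv); return o+v*((z-o[2])/v[:,2])[:,None]
def tri(rs):
    A=0;b=0
    for o,v in rs:
        P=np.eye(3)-np.outer(v,v);A=A+P;b=b+P@o
    X=np.linalg.solve(A,b);return X,[np.linalg.norm((np.eye(3)-np.outer(v,v))@(X-o)) for o,v in rs]
def proj(m,X):
    p=np.atleast_2d(X)@m["world_to_cam"][:3,:3].T+m["world_to_cam"][:3,3];s=p[:,:2]/p[:,2:]
    s=s*(1+m["k1"]*(s**2).sum(1,keepdims=True));return s*[m["fx"],m["fy"]]+[m["cx"],m["cy"]]
E
python3 - <<'E'
from h import *
mt=ctrl.camera_model("top");ms=ctrl.camera_model("side")
a=cv2.imread("pics/top0.png");b=cv2.imread("pics/side0.png")
def quad(im,box,hi,vmin,vmax):
    x0,y0,x1,y1=box;c=im[y0:y1,x0:x1];h=cv2.cvtColor(c,cv2.COLOR_BGR2HSV)
    k=((h[...,1]<hi)&(h[...,2]>vmin)&(h[...,2]<vmax)).astype(np.uint8)
    cs=max(cv2.findContours(k,cv2.RETR_EXTERNAL,cv2.CHAIN_APPROX_NONE)[0],key=cv2.contourArea)
    for e in (2,3,4,5,7):
        q=cv2.approxPolyDP(cs,e,True)[:,0]
        if len(q)<=4:break
    return q+[x0,y0],cv2.contourArea(cs)
qw,A=quad(a,(222,162,266,196),70,0,255);print("wedge top px",qw.tolist(),A)
qp,A=quad(a,(268,162,360,240),70,70,255);print("psu top px",qp.tolist(),A)
print("psu z89",plane(mt,qp,89).round(1).tolist())
# hand-read corners from crops (crop px/5 + offset)
T=lambda p:np.array(p)/5-.4+[215,150]; S=lambda p:np.array(p)/5-.4+[205,145]
pairs={"psuFL":((288,105),(217,188)),"psuNL":((305,403),(522,250)),"psuFR":((678,89),(355,42)),"psuNR":((700,385),(614,90)),
"whF":((65,95),(70,402)),"whN":((60,186),(157,432)),"wtF":((229,110),(166,338)),"wtN":((223,196),(252,364))}
for k,(t,s) in pairs.items():
    o,v=ray(mt,T(t));o2,v2=ray(ms,S(s));X,r=tri([(o,v[0]),(o2,v2[0])])
    z=89 if 'psu' in k else 20 if 'wh' in k else 2
    print(k,X.round(1),np.round(r,1),plane(mt,T(t),z)[0].round(1))
E
```

```text
wedge top px [[228, 169], [227, 186], [258, 188], [259, 172]] 508.5
psu top px [[349, 167], [273, 171], [275, 229], [354, 226]] 4727.0
psu z89 [[632.5, -298.0, 89.0], [621.9, -56.7, 89.0], [438.8, -59.4, 89.0], [445.4, -304.9, 89.0]]
psuFL [622.8 -54.   91.4] [0.1 0.1] [623.2 -54.2  89. ]
psuNL [435.2 -60.9  92.4] [0.3 0.3] [435.1 -61.2  89. ]
psuFR [ 631.3 -302.7   85.9] [0.5 0.5] [ 631.2 -301.8   89. ]
psuNR [ 444.2 -307.5   85.7] [0.5 0.5] [ 443.5 -306.7   89. ]
whF [646.   90.1  19.7] [0.2 0.2] [645.7  90.   20. ]
whN [586.9  94.4  19.6] [2.6 2.6] [584.3  93.5  20. ]
wtF [ 6.394e+02 -1.950e+01  1.000e-01] [0.8 0.8] [638.2 -19.7   2. ]
wtN [580.1 -14.6   1. ] [0.6 0.6] [579.4 -14.8   2. ]
```

The triangulated heights match the text: case top about 89 mm, heel 20 mm, tip 1–2 mm. The foot position and push line follow from these corners.

Run:
```python
from h import *
s=ctrl.get_state();R=s["ee_rot"];p=s["tool_pos"]
c=np.array([533.3,-181.]);a=.0323;foot=c+[72*np.cos(a)-100*np.sin(a),72*np.sin(a)+100*np.cos(a)]
heel=np.array([615.3,92.]);tip=np.array([609,-17.]);w=tip-heel;w/=np.linalg.norm(w);print("foot",foot,"w",w)
n=np.array([-w[1],w[0]]);print("foot lateral from line",(foot-heel)@n,"along",(foot-heel)@w)
P=np.r_[heel-w*45,240];print(P,R.T@(P-p)/10)
```

```text
foot [602.03300643 -78.72696432] w [-0.05770187 -0.99833386]
foot lateral from line -3.3936245965133858 along 171.2080394647016
[617.89658394 136.92502367 240.        ] [-63.25467698  60.76771828   6.4071406 ]
```

```bash
python3 -m creep '{"translation": [[-3,3,0],[-6,6,0],[-9,9,0],[-12,12,0],[-15,15,0],[-18,18,0],[-21,21,0],[-24,24,0],[-27,26,0],[-30,29,0],[-33,32,0],[-33,32,0]], "twist": [-6,-12,-18,-24,-30,-36,-42,-48,-54,-60,-66,-72]}' 1
cat > go.py <<'E'
from h import *
import sys
P=np.array([float(x) for x in sys.argv[1:4]])
s=ctrl.get_state();R=s["ee_rot"];p=s["tool_pos"]
w=np.array([-0.0577,-0.9983,0]);x=R[:,0];x=x/np.linalg.norm(x)
ang=np.degrees(np.arctan2(x[0]*w[1]-x[1]*w[0],x@w))
print("t",s["clock"],"p",p.round(1),"z",R[:,2].round(3),"F",s["contact_force"].round(2),"w",s["width"])
print("shift cm",(R.T@(P-p)/10).round(2),"twist",round(-ang,1))
E
python3 go.py 617.9 137 240
```

```text
clock: 1.1
tool_pos: [396.8, -211.5, 303.9]
ee_rot: [[-0.057, -0.998, 0.001], [-0.998, 0.057, 0.001], [-0.001, -0.001, -1.0]]
contact_force: [-0.5, 0.3, 0.3]
width: -0.0
t 1.1 p [ 396.8 -211.5  303.9] z [ 0.001  0.001 -1.   ] F [-0.45  0.27  0.29] w -0.04270072804419821
shift cm [-36.04 -20.09   6.44] twist 0.1
```

```bash
python3 -m creep '{"translation": [[-3.4,-1.9,0],[-6.8,-3.8,0],[-10.2,-5.7,0],[-13.6,-7.6,0],[-17,-9.5,0],[-20.4,-11.4,0],[-23.8,-13.3,0],[-27.2,-15.2,1],[-30.6,-17.1,3],[-34,-19,5],[-36,-20.1,8],[-36,-20.1,10]], "twist": [0,0,0,0,0,0,0,0,0,0,0,0]}'; python3 go.py 617.9 137 82
python3 - <<'E'
from h import *
for n in("top","wrist"):
    cv2.imwrite(f"pics/{n}1.png",ctrl.capture(n)[:,:,::-1])
E
```

```text
clock: 2.1
tool_pos: [620.9, 133.3, 200.0]
ee_rot: [[-0.066, -0.998, -0.002], [-0.998, 0.066, -0.0], [0.0, 0.002, -1.0]]
contact_force: [1.0, -0.1, -1.0]
width: 0.1
t 2.1 p [620.9 133.3 200. ] z [-0.002 -0.    -1.   ] F [ 0.98 -0.09 -0.97] w 0.11588514099364637
shift cm [-0.36  0.31 11.8 ] twist -0.5
```

View pics/wrist1.png

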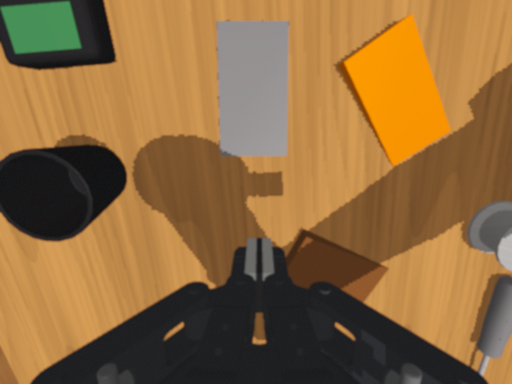

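View pics/top1.png

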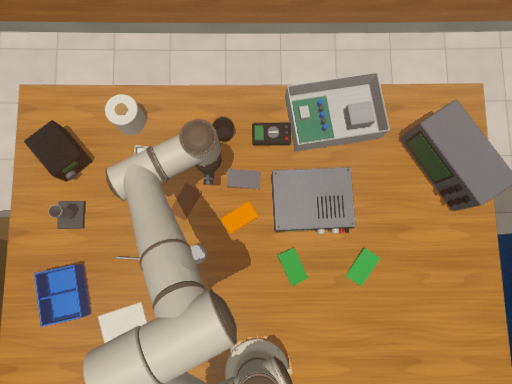

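The wrist view shows the wedge straight ahead, heel at (221–288,155) and thin end at (218–289,21), with the closed fingertips at (259,245). I'll cross-check the wedge pose from this view.

Run:
```python
from h import *
m=ctrl.camera_model("wrist");im=cv2.imread("pics/wrist1.png")
h=cv2.cvtColor(im,cv2.COLOR_BGR2HSV)[0:175,195:310]
k=(h[...,1]<70).astype(np.uint8);c=max(cv2.findContours(k,0,1)[0],key=cv2.contourArea)
q=cv2.approxPolyDP(c,6,True)[:,0]+[195,0];print(q.tolist())
q=q[np.argsort(q[:,1])];a=plane(m,q[:2],2);b=plane(m,q[2:4],20);print(a.round(1),b.round(1))
print("heel",b.mean(0),"tip",a.mean(0),np.linalg.norm(a.mean(0)-b.mean(0)))
```

```text
[[218, 21], [221, 155], [285, 155], [288, 22]]
[[639.3 -21.7   2. ]
 [580.4 -17.1   2. ]] [[647.   88.2  20. ]
 [588.9  92.3  20. ]]
heel [617.94607255  90.26516821  20.        ] tip [609.84122194 -19.36042688   2.        ] 111.3887772690033
```

```bash
python3 -m creep '{"translation": [[0,0.15,3],[0,0.15,6],[0,0.15,9],[0,0.15,11],[0,0.15,12],[0,0.15,12.2],[0,0.15,12.2],[0,0.15,12.2]], "twist": [0,0,0,0,0,0,0,0]}'; python3 go.py 618.6 102 78
```

```text
clock: 2.87
tool_pos: [619.2, 129.6, 84.0]
ee_rot: [[-0.069, -0.998, 0.003], [-0.998, 0.069, 0.001], [-0.001, -0.003, -1.0]]
contact_force: [0.7, 0.0, 0.5]
width: 0.2
t 2.8667 p [619.2 129.6  84. ] z [ 0.003  0.001 -1.   ] F [0.71 0.04 0.48] w 0.20713343141669469
shift cm [ 2.76 -0.13  0.6 ] twist -0.7
```

```bash
python3 -m creep '{"translation": [[0,0,0.5],[0,0,0.5],[0,0,0.5]], "twist": [0,0,0]}';  python3 go.py 618.6 102 78
```

```text
clock: 3.12
tool_pos: [618.2, 129.5, 77.6]
ee_rot: [[-0.069, -0.998, 0.001], [-0.998, 0.069, 0.0], [-0.001, -0.001, -1.0]]
contact_force: [0.1, -0.6, -0.4]
width: -0.0
t 3.1167 p [618.2 129.5  77.6] z [ 0.001  0.    -1.   ] F [ 0.07 -0.63 -0.38] w -0.03652923619545378
shift cm [ 2.74 -0.23 -0.04] twist -0.7
```

```bash
python3 -m creep '{"translation": [[1,0,0],[2,0,0],[2.5,0,0],[3,0,0],[3.5,0,0],[4,0,0],[4.5,0,0],[5,0,0],[5.5,0,0],[6,0,0],[6.5,0,0],[6.5,0,0]], "twist": [0,0,0,0,0,0,0,0,0,0,0,0]}';  python3 go.py 618.6 102 78
python3 - <<'E'
from h import *
cv2.imwrite(f"pics/wrist2.png",ctrl.capture("wrist")[:,:,::-1])
cv2.imwrite(f"pics/side2.png",cv2.resize(ctrl.capture("side")[130:270,190:350,::-1],None,fx=4,fy=4))
E
```

```text
clock: 4.12
tool_pos: [613.3, 63.5, 76.9]
ee_rot: [[-0.07, -0.998, -0.001], [-0.998, 0.07, -0.0], [0.0, 0.001, -1.0]]
contact_force: [-1.1, -0.2, -0.3]
width: 0.1
t 4.1167 p [613.3  63.5  76.9] z [-0.001 -0.    -1.   ] F [-1.12 -0.24 -0.34] w 0.09759538125561214
shift cm [-3.87 -0.25 -0.11] twist -0.7
```

View pics/wrist2.png

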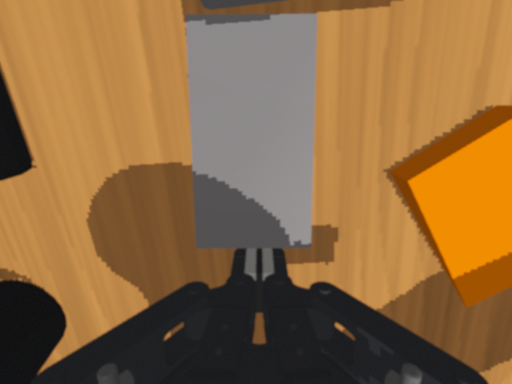

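View pics/side2.png

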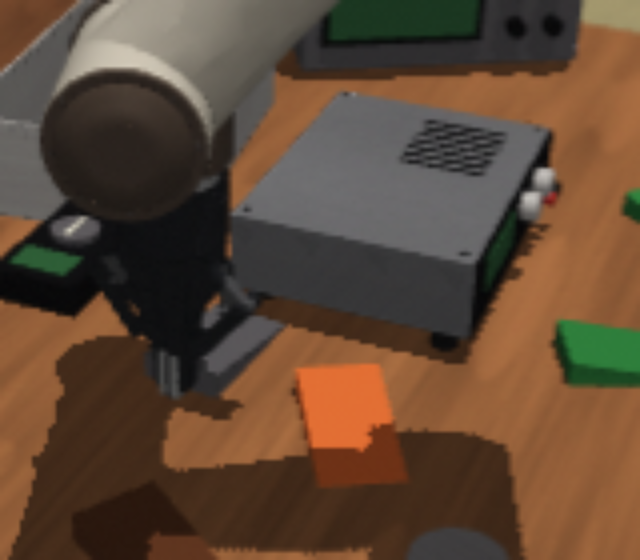

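The wrist view shows the fingers against the heel (row 247, cols 196–311) and the wedge still straight, with its tip edge at row 15–20. I'll remeasure its position.

Run:
```python
from h import *
m=ctrl.camera_model("wrist")
a=plane(m,[[187,18],[316,13]],2);b=plane(m,[[196,248],[312,244]],20);print(a.round(1),b.round(1))
h=b.mean(0)[:2];t=a.mean(0)[:2];f=np.array([602,-78.7]);w=(t-h)/np.linalg.norm(t-h);print(h,t,w,"foot from heel",(f-h)@w,"lat",np.cross(w,f-h))
```

```text
[[637.5 -58.3   2. ]
 [578.7 -56.2   2. ]] [[645.   49.8  20. ]
 [584.6  51.7  20. ]]
[614.80645273  50.77291124] [608.09869985 -57.2087975 ] [-0.06199984 -0.99807616] foot from heel 130.0178239894006 lat -4.754515897806714<stdin>:4: DeprecationWarning: Arrays of 2-dimensional vectors are deprecated. Use arrays of 3-dimensional vectors instead. (deprecated in NumPy 2.0)
```

```bash
python3 -m creep '{"translation": [[0.5,0,0],[1,0,0],[1.5,0,0],[2,0,0],[2.4,0,0],[2.8,0,0],[3.1,0,0],[3.4,0,0],[3.4,0,0]], "twist": [0,0,0,0,0,0,0,0,0]}'; python3 -m creep '{"translation": [[0.1,0,0],[0.2,0,0],[0.2,0,0]], "twist": [0,0,0]}'; python3 -m creep '{"translation": [[0.1,0,0],[0.2,0,0],[0.2,0,0]], "twist": [0,0,0]}'
```

```text
clock: 4.97
tool_pos: [611.1, 29.9, 76.9]
ee_rot: [[-0.07, -0.998, -0.0], [-0.998, 0.07, -0.0], [0.0, 0.0, -1.0]]
contact_force: [-0.6, 0.0, -0.1]
width: -0.1
clock: 5.22
tool_pos: [611.1, 28.6, 76.9]
ee_rot: [[-0.069, -0.998, -0.0], [-0.998, 0.069, -0.0], [0.0, 0.0, -1.0]]
contact_force: [-0.4, -1.4, 0.4]
width: -0.1
clock: 5.47
tool_pos: [611.0, 26.6, 76.9]
ee_rot: [[-0.069, -0.998, 0.0], [-0.998, 0.069, 0.0], [-0.0, -0.0, -1.0]]
contact_force: [0.1, 0.6, 0.1]
width: -0.0
```

```bash
python3 -m creep '{"translation": [[0.1,0,0],[0.2,0,0],[0.2,0,0]], "twist": [0,0,0]}'|grep -E "pos|force"; python3 -m creep '{"translation": [[0.1,0,0],[0.1,0,0]], "twist": [0,0]}'|grep -E "pos|force";python3 -m creep '{"translation": [[0.1,0,0],[0.1,0,0]], "twist": [0,0]}'|grep -E "pos|force"
```

```text
tool_pos: [610.8, 24.5, 76.9]
contact_force: [-0.2, 0.7, -0.2]
tool_pos: [610.8, 23.5, 76.9]
contact_force: [1.3, 0.5, 0.3]
tool_pos: [610.7, 22.5, 76.9]
contact_force: [-0.4, 1.0, -0.4]
```

```bash
python3 -m creep '{"translation": [[0.1,0,0],[0.1,0,0]], "twist": [0,0]}'|grep -E "pos|force"; python3 -m creep '{"translation": [[0.1,0,0],[0.1,0,0]], "twist": [0,0]}'|grep -E "pos|force"
```

```text
tool_pos: [610.6, 21.5, 76.9]
contact_force: [0.1, 0.6, -0.1]
tool_pos: [610.5, 20.6, 76.9]
contact_force: [0.4, 0.2, 0.7]
```

```bash
python3 -m creep '{"translation": [[0.1,0,0],[0.1,0,0]], "twist": [0,0]}'|grep -E "pos|force"
```

```text
tool_pos: [610.5, 19.6, 76.9]
contact_force: [0.7, 0.1, 0.2]
```

```bash
python3 -m creep '{"translation": [[0.1,0,0],[0.1,0,0]], "twist": [0,0]}'|grep -E "pos|force"
```

```text
tool_pos: [610.4, 18.5, 76.9]
contact_force: [0.4, 0.3, 0.3]
```

```bash
python3 -m creep '{"translation": [[0.1,0,0],[0.1,0,0]], "twist": [0,0]}'|grep -E "pos|force"
```

```text
tool_pos: [610.3, 17.6, 76.9]
contact_force: [0.3, 0.1, 0.1]
```

```bash
python3 -m creep '{"translation": [[0.05,0,0],[0.05,0,0]], "twist": [0,0]}'|grep -E "pos|force"
```

```text
tool_pos: [610.3, 17.3, 76.9]
contact_force: [0.8, 2.0, -0.6]
```

```bash
for i in 1; do python3 -m creep '{"translation": [[0.05,0,0],[0.05,0,0]], "twist": [0,0]}'|grep -E "pos|force"; done
```

```text
tool_pos: [610.4, 16.9, 76.9]
contact_force: [0.3, 3.1, 0.1]
```

Run:
```python
from h import *
import time
cv2.imwrite("pics/wrist3.png",ctrl.capture("wrist")[:,:,::-1]);print(ctrl.get_state()["contact_force"])
cv2.imwrite("pics/side3.png",cv2.resize(ctrl.capture("side")[130:270,190:350,::-1],None,fx=4,fy=4));print(ctrl.get_state()["contact_force"])
```

```text
[0.43385225 2.84380435 0.08488253]
[-0.24555467  3.6883076   0.1467058 ]
```

View pics/side3.png

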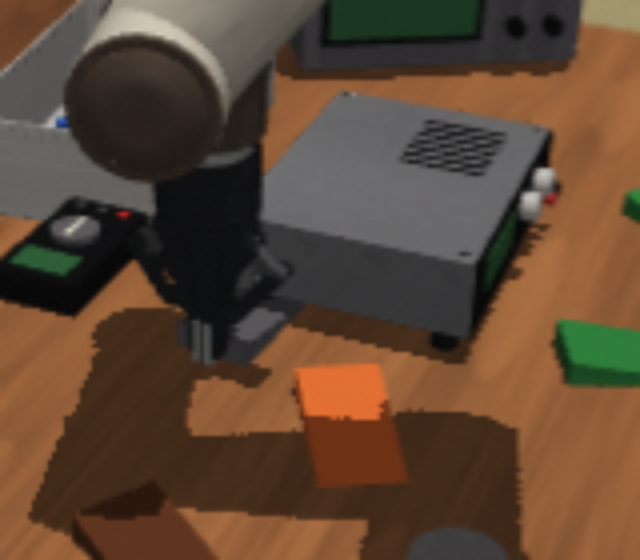

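View pics/wrist3.png

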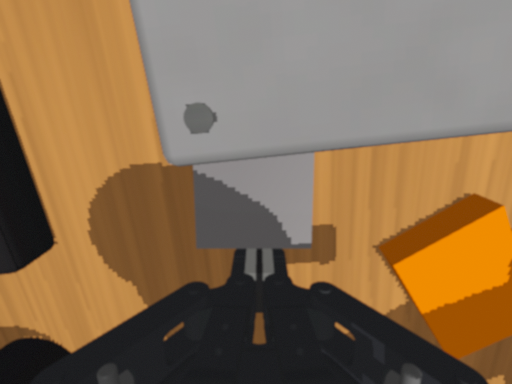

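The wedge is under the corner and the push force is rising at the predicted place (heel about y=6).

```bash
python3 -m creep '{"translation": [[0.05,0,0],[0.05,0,0],[0.05,0,0]], "twist": [0,0,0]}'|grep -E "pos|force"
```

```text
tool_pos: [610.4, 16.5, 76.9]
contact_force: [-1.0, 4.7, 0.1]
```

```bash
python3 -m creep '{"translation": [[0.05,0,0],[0.05,0,0],[0.05,0,0]], "twist": [0,0,0]}'|grep -E "pos|force"
```

```text
tool_pos: [610.4, 16.1, 76.9]
contact_force: [0.1, 5.0, -1.2]
```

```bash
python3 -m creep '{"translation": [[0.04,0,0],[0.04,0,0],[0.04,0,0]], "twist": [0,0,0]}'|grep -E "pos|force"
```

```text
tool_pos: [610.4, 16.0, 77.0]
contact_force: [1.3, 6.1, 0.2]
```

The wedge is snug at about 6 N. I'll back off and rise.

```bash
python3 -m creep '{"translation": [[-1,0,0],[-2.5,0,0],[-4,0,0],[-4,0,-3],[-4,0,-6],[-4,0,-9],[-4,0,-9],[-4,0,-9]], "twist": [0,0,0,0,0,0,0,0]}'|grep -E "pos|force"
python3 - <<'E'
from h import *
m=ctrl.camera_model("wrist");im=ctrl.capture("wrist")
cv2.imwrite("pics/wrist4.png",im[:,:,::-1]);cv2.imwrite("pics/top4.png",cv2.resize(ctrl.capture("top")[140:250,205:365,::-1],None,fx=5,fy=5,interpolation=2))
np.save("m4.npy",m,allow_pickle=True)
E
```

```text
tool_pos: [613.7, 56.6, 169.2]
contact_force: [0.2, -0.9, -1.3]
```

View pics/wrist4.png

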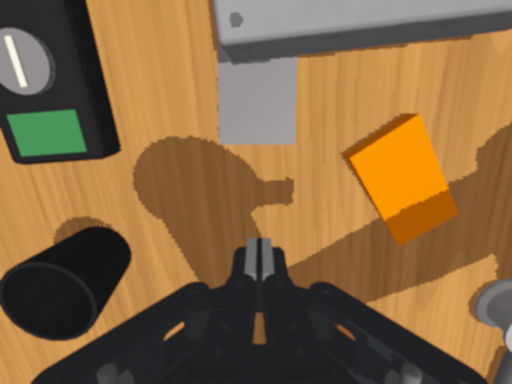

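View pics/top4.png

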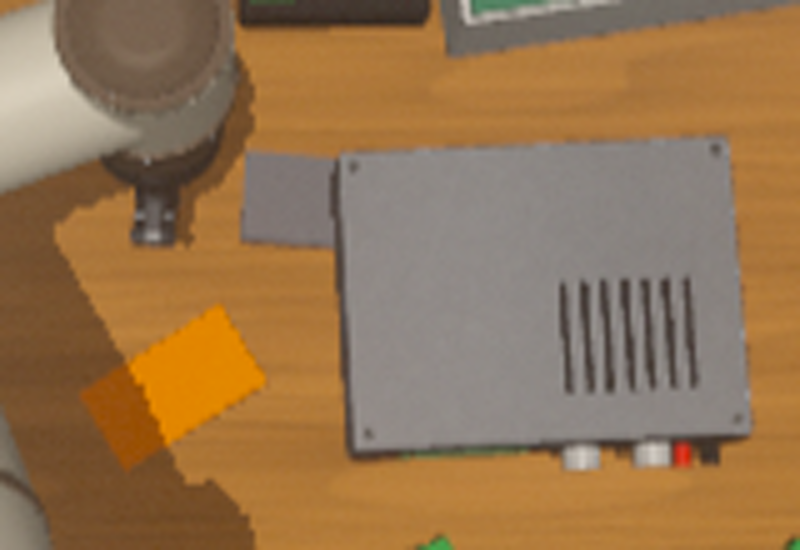

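```bash
python3 - <<'E'
from h import *
m=np.load("m4.npy",allow_pickle=True).item();mt=ctrl.camera_model("top")
b=plane(m,[[220,143],[296,144]],20);print("heel",b.round(1))
print("FL wrist",plane(m,[[221,45]],89).round(1))
T=lambda p:np.array(p)/5-.4+[205,140]
q=plane(mt,[T((338,155)),T((355,453)),T((728,138)),T((750,435))],89);print(q.round(1),"c",q.mean(0))
E
python3 go.py 602 -78.7 180
```

```text
heel [[641.2   1.4  20. ]
 [581.2   6.3  20. ]]
FL wrist [[624.7 -54.7  89. ]]
[[ 623.2  -54.2   89. ]
 [ 435.1  -61.2   89. ]
 [ 631.8 -301.8   89. ]
 [ 443.5 -306.7   89. ]] c [ 533.41173629 -180.96223856   89.        ]
t 8.8333 p [612.2  55.8 166.3] z [-0.002 -0.    -1.   ] F [ 0.39  0.25 -0.19] w 0.031782469873081094
shift cm [13.49  0.1  -1.37] twist -0.6
```

The PSU hasn't moved, and the foot sits about 83 mm from the heel (wedge x about +28). Next is the move above corner_top.

```bash
python3 -m creep '{"translation": [[0,0,-2],[0,0,-3],[3,0,-3],[6,0.1,-3],[9,0.1,-3],[12,0.1,-3],[13.5,0.1,-3],[13.5,0.1,-2],[13.5,0.1,-1.2],[13.5,0.1,-1.2],[13.5,0.1,-1.2]], "twist": [0,0,0,0,0,0,0,0,0,0,0]}'|grep -E "pos|force";python3 go.py 602 -78.7 163
```

```text
tool_pos: [602.3, -78.4, 177.6]
contact_force: [-0.3, 0.0, 1.6]
t 9.75 p [602.3 -78.4 177.6] z [-0.003 -0.    -1.   ] F [-0.3   0.02  1.56] w -0.3032905862157817
shift cm [0.03 0.02 1.46] twist -0.6
```

Now over corner_top. I'll lower slowly, reading the vertical force.

```bash
python3 -m creep '{"translation": [[0,0,0.5],[0,0,1.0],[0,0,1.2],[0,0,1.2],[0,0,1.2]], "twist": [0,0,0,0,0]}'|grep -E "pos|force"
```

```text
tool_pos: [602.6, -79.2, 166.8]
contact_force: [0.2, 0.2, 0.2]
```

```bash
python3 -m creep '{"translation": [[0,0,0.1],[0,0,0.1],[0,0,0.1]], "twist": [0,0,0]}'|grep -E "pos|force"
```

```text
tool_pos: [602.6, -79.5, 166.1]
contact_force: [-0.1, -0.0, -0.1]
```

```bash
python3 -m creep '{"translation": [[0,0,0.05],[0,0,0.05],[0,0,0.05]], "twist": [0,0,0]}'|grep -E "pos|force"
```

```text
tool_pos: [602.6, -79.5, 165.5]
contact_force: [-0.5, -0.2, 0.5]
```

```bash
python3 -m creep '{"translation": [[0,0,0.1],[0,0,0.2],[0,0,0.2],[0,0,0.2]], "twist": [0,0,0,0]}'|grep -E "pos|force"
```

```text
tool_pos: [602.5, -79.5, 163.3]
contact_force: [-0.0, -0.5, 0.1]
```

```bash
python3 -m creep '{"translation": [[0,0,0.05],[0,0,0.1],[0,0,0.1]], "twist": [0,0,0]}'|grep -E "pos|force"
```

```text
tool_pos: [602.5, -79.4, 162.3]
contact_force: [-0.2, 0.7, 0.8]
```

```bash
python3 -m creep '{"translation": [[0,0,0.05],[0,0,0.05],[0,0,0.05]], "twist": [0,0,0]}'|grep -E "pos|force"
```

```text
tool_pos: [602.5, -79.4, 161.9]
contact_force: [-0.7, 0.5, 0.5]
```

```bash
python3 -m creep '{"translation": [[0,0,0.03],[0,0,0.05],[0,0,0.05]], "twist": [0,0,0]}'|grep -E "pos|force"
```

```text
tool_pos: [602.6, -79.4, 161.7]
contact_force: [-1.3, 0.4, 2.4]
```

```bash
python3 -m creep '{"translation": [[0,0,0.03],[0,0,0.05],[0,0,0.05]], "twist": [0,0,0]}'|grep -E "pos|force"
```

```text
tool_pos: [602.6, -79.4, 161.7]
contact_force: [-2.3, 1.0, 4.3]
```

```bash
python3 -m creep '{"translation": [[0,0,0.03],[0,0,0.06],[0,0,0.06]], "twist": [0,0,0]}'|grep -E "pos|force"
```

```text
tool_pos: [602.6, -79.4, 161.7]
contact_force: [-3.0, 1.2, 7.7]
```

```bash
python3 -m creep '{"translation": [[0,0,0.03],[0,0,0.06],[0,0,0.06]], "twist": [0,0,0]}'|grep -E "pos|force"
```

```text
tool_pos: [602.6, -79.4, 161.6]
contact_force: [-4.3, 1.1, 10.0]
```

The force is 10 N and the corner yielded only about 0.1 mm. I'll hold, then look.

```bash
python3 -m creep '{"translation": [[0,0,0.02],[0,0,0.02],[0,0,0.02],[0,0,0.02],[0,0,0.02],[0,0,0.02]], "twist": [0,0,0,0,0,0]}'|grep -E "pos|force"
python3 - <<'E'
from h import *
cv2.imwrite("pics/side5.png",cv2.resize(ctrl.capture("side")[130:270,190:350,::-1],None,fx=4,fy=4));print(ctrl.get_state()["contact_force"])
E
python3 -m creep '{"translation": [[0,0,-0.2],[0,0,-0.5],[0,0,-2],[0,0,-5],[0,0,-8],[-4,0,-11],[-8,0,-12],[-12,0,-12],[-15,0,-12],[-15,0,-12],[-15,0,-12]], "twist": [0,0,0,0,0,0,0,0,0,0,0]}'|grep -E "clock|pos|force"
python3 - <<'E'
from h import *
for n in("top","side"):
  im=ctrl.capture(n)[:,:,::-1];c=im[140:250,205:365] if n=="top" else im[130:270,190:350]
  cv2.imwrite(f"pics/{n}6.png",cv2.resize(c,None,fx=4,fy=4,interpolation=2))
m=ctrl.camera_model("wrist");np.save("m6.npy",m,allow_pickle=True);cv2.imwrite("pics/wrist6.png",ctrl.capture("wrist")[:,:,::-1])
E
```

```text
tool_pos: [602.6, -79.4, 161.6]
contact_force: [-4.0, 1.6, 10.7]
[-4.15612449  1.1828296  10.72960143]
clock: 13.97
tool_pos: [612.9, 72.2, 279.0]
contact_force: [-0.2, -0.9, -0.3]
```

View pics/side6.png

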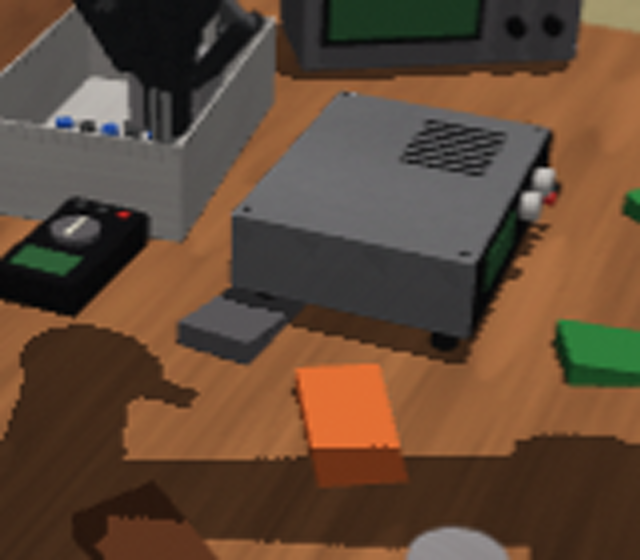

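View pics/top6.png

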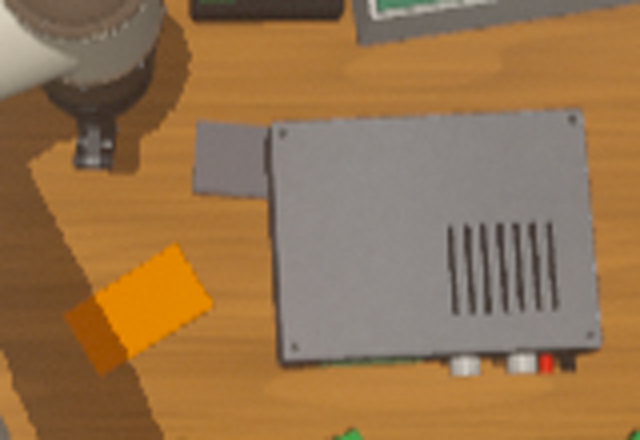

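View pics/wrist6.png

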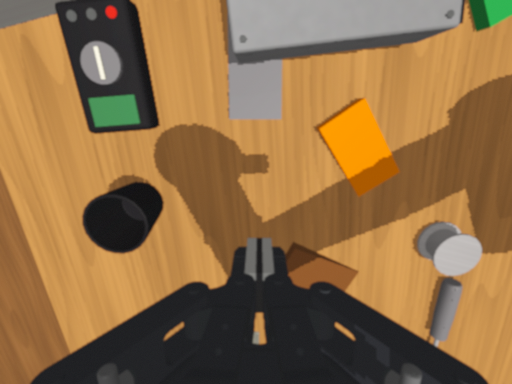

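The wedge heel is at column 48.8 of the crop and the PSU edge at 67.7, both unchanged by the press. The arm is clear, so I'm handing in.

Run:
```python
from h import *
m=np.load("m6.npy",allow_pickle=True).item();print(plane(m,[[230,118],[282,119]],20).round(1))
s=ctrl.get_state();print(s["clock"],s["contact_force"],abs(s["qd"]).max())
print(ctrl.finish_job())
```

```text
[[640.8   1.2  20. ]
 [581.    6.5  20. ]]
14.1167 [0.17032096 0.06359412 0.35281594] 0.014482062861849412
the job is handed in; nothing more can be done
None
```

The wedge is snug under the power supply's short foot, the corner held under a 10 N press, and the job was handed in at about 14 s. No verdict was reported.

- **Wedge:** I pushed the grey wedge thin end first along the bench with closed fingertips. The push force rose to about 6 N at the predicted place. The foot then sat about 83 mm in from the heel, 26–27 mm from the thin end and 3–5 mm off the wedge's centre line.
- **Press:** I pressed on the case top above that foot with about 10.7 N for over half a second, and the corner yielded only about 0.1 mm. The press also put about 4 N of sideways force on the fingers.
- **Final pictures:** After moving clear, the wedge heel was at the same place as before the press. The power supply showed no measurable shift. The bystanders in view looked untouched, though I did not measure their positions.
- **Not measured:** I could not measure the force on the wedge itself. I judged levelness only from the corner's yield and the pictures. My position estimates from different views disagreed by 1–3 mm, well inside the limits.

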